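# Weigh the jar of screws

## Robot

A 6-joint arm with a two-finger parallel gripper is mounted at the origin on a cart in front of the work surface, level with it; the furniture and walls round the work are solid. World frame = base frame: x ahead of the robot, y to its left, z up, the work surface at z = 0. Lengths are in m, angles in rad, forces in N, time in s.
With the tool pointing down it reaches from about 0.35 to 0.775 m from the base axis. Payload 5.5 kg.
Tool frame: the origin (TCP) lies midway between the tips of the shut fingers; the grasp point (between the pads) lies 19 mm behind it (env.hold_point_z is the distance from the TCP to the grasp point, in m); z points along the fingers, y is the line along which they close (so a half turn about z gives the same grasp; the last joint's range is limited). The gripper opens to 85 mm and grips with 20 to 120 N. Pads are 22 mm wide; open, the fingers measure 114 mm over their backs; the gripper's body (76 mm by 85 mm) begins 54 mm behind the grasp point. The pads swing forward as they close: fully open they stand 13 mm farther back than shut.
Start: joints at [-1.472, 0.313, 0.046, 1.304, 0, 1.431], TCP at [0.136, -0.559, 0.231] pointing down, gripper open.
Joint ranges: [-2.76, 2.76], [-0.86, 1.69], [-1.03, 1.26], [-2.2, 2.34], [-1.47, 1.5], [-3.14, 3.14]. Speed limits (rad/s): [2.57, 2.57, 3.14, 3.14, 3.14, 3.14].

## Interface

Orientations are given as a unit quaternion [w, x, y, z].
In Python, from workcell import env, read_camera gives the robot as it stands. The module is installed in compiled form; this text tells all that it offers.
- The arm moves only by the tool carry_out, never from a script. Its argument "moves" is a list of rows, each an object of numbers: "tx", "ty", "tz": the shift along the world's x, y, z in cm; "wx", "wy", "wz": the turn, a rotation vector about the world's x, y, z in rad; "claw": the closure, from -1 (fully open) to 1 (shut). A call has 1 to 8 rows; each row shifts and turns the commanded pose from where the row before left it; what a row does not reach is not made up. A row lasts 1/8 s, in which the tool goes at most 62.5 mm and 10.7 degrees, less where a joint would pass 70% of its speed; a pose out of reach is approached as far as the arm can. A call is refused whole if a number of a shift passes 6.25 or a number of a turn 0.188, either way. A call with a gripper value outside its range is refused whole. The fingers move at their own pace and stop on an object; "newtons" is the grip in N (left out, the last holds). Time passes only in rows, so rows that do not move let the fingers close. It gives the time, the measured TCP pose, the force, the opening and the grip force at its end, in the units of the state.
- env.get_state(): the state, without advancing time (a new reading comes with each control period).
- read_camera(name): name is "scene" or "top"; returns a dict with "image" (420x560x3 uint8, blue, green, red), "z_map" (420x560 float32, m along the optical axis (not along the pixel's ray), 0 where there is no reading), "fx", "fy", "cx", "cy" (pixels), "camera_from_world" (4x4, takes a point from world to camera coordinates). Camera axes: x right, y down, z forward; pixel columns grow to the right and rows downward; lengths in m; the calibration is good to about 2 mm. A picture is of the moment at which its call begins.
- env.hand_in(): hands the job in; it is judged then, once.
The state is a dict: "clock": time; "joint_pos": joint angles; "qvel": joint speeds; "tau": joint torques, N m; "tcp_pos": TCP position; "orientation": TCP orientation; "wrist_force": force on the tool from outside, world axes, zero at the start; "ft_torque": the same for the moment, N m; "finger_gap": finger opening in m; "grip_force": force on a finger pad.
Only numpy, scipy, OpenCV 4.12 (cv2) and the standard library are available. Lean on these libraries where they do the work, as an engineer would, in place of code of your own. Each camera call takes 0.05 s, during which the arm holds its last target. There are 200 camera calls.

## Task

Weigh the jar of screws: the wood block left on the bench scale's pan has to come off first, so set it down on the bench clear of the scale, the same way up as it lay. Then stand the jar upright in the middle of the pan so that no part of it overhangs the pan's edge. Set both down gently without dropping them, and leave the other things where they are.

Things in the scene. Friction and masses are not known exactly. Their poses are not given: they have to be found in the camera images.
- scale: compact bench scale, fixed, grey case with a round steel pan on top. Origin on the bench under the pan's centre; z up. The case reaches from x = -95 mm (end with the dark read-out) to x = +60 mm, y = -65 to +65 mm, its top 34 mm above the bench. The pan is a flat disc, 92 mm in diameter, 6 mm thick, its upper face 48 mm above the bench, with no rim; it does not sink under load.
- pan_centre (a point): centre of the upper face of the scale's pan, 48 mm above the bench; z up
- wood_block: plain wooden block, 45 mm (its x) by 70 mm (its y) by 40 mm high (its z, up), 0.14 kg as a rule, lying on the scale's pan at the start at any yaw. Origin at the centre of its underside. Free bench to set it on: between scale and jar, just beyond the vice (x 0.47 to 0.62, y -0.05 to 0.05).
- jar: round glass jar, clear, a little frosted, with screws inside and a fixed screw lid; straight-sided, 62 mm in diameter, 108 mm high, 0.22 kg as a rule, standing on the bench. Origin at the centre of its underside, z up. The jar stands to one side of the vice and the scale to the other, either way round.
- tape_measure: tape measure, 36 x 87 x 62 mm high, standing at the left of the work; bystander. Origin at its underside
- oil_dropper: small dropper bottle, 34 mm in diameter, 102 mm high, standing at the back left; bystander. Origin at the centre of its underside
- masking_tape: roll of masking tape lying flat, 104 mm across, 25 mm high, at the back right; bystander. Origin at the centre of its underside
- sanding_block: wooden sanding block, 61 x 100 x 32 mm high, at the right; bystander. Origin at the centre of its underside
Not all that is in view belongs to the job. Leave any red look-alike of the wood_block alone. Several things look just like the jar: the one meant starts nearest to the robot's base.

How it is judged:
By the outcome, as a careful person would: the job done as asked, in the order asked, and still so for the second after the job is handed in, with the robot touching nothing.
It also fails if it takes over 53 s, if anything falls off the work surface, if the arm or the gripper's body presses on something with over 40 N, if the wrist force passes 120 N, or if a joint passes its speed limit or range.

## Working session

There is one attempt and no reset: what is moved stays moved. The work goes in short steps, Python scripts to look and compute and a tool call to move; the robot and the scene stay as the last step left them, time stands still between calls to the robot, and variables do not carry over. Pictures are saved under pics/ and viewed, at most 10 in all, crops included, and the job is handed in when it is done.

Besides the shell and the picture viewer there is one more tool, called after "Emit:" as name(argument=value, ...), one argument or row to a line, values as JSON. carry_out: Moves the arm, as the interface text tells. Its arguments: {"type":"object","properties":{"moves":{"type":"array","items":{"type":"object","properties":{"tx":{"type":"number"},"ty":{"type":"number"},"tz":{"type":"number"},"wx":{"type":"number"},"wy":{"type":"number"},"wz":{"type":"number"},"claw":{"type":"number"}}}},"newtons":{"type":"number"}},"required":["moves"]}

```bash
mkdir -p pics; cat > h.py <<'E'
import numpy as np, cv2
from workcell import env, read_camera
def world(c,u,v,z=None):
    M=np.linalg.inv(c["camera_from_world"]); r=np.array([(u-c["cx"])/c["fx"],(v-c["cy"])/c["fy"],1.])
    d=M[:3,:3]@r; o=M[:3,3]
    s=c["z_map"][int(v),int(u)] if z is None else (z-o[2])/d[2]
    return o+s*d
def cloud(c):
    v,u=np.mgrid[:420,:560]; Z=c["z_map"]
    P=np.stack([(u-c["cx"])/c["fx"]*Z,(v-c["cy"])/c["fy"]*Z,Z,np.ones_like(Z)],-1)
    W=(P@np.linalg.inv(c["camera_from_world"]).T)[...,:3]; W[Z<=0]=np.nan
    return W
E
python3 - <<'E'
from h import *
import pickle
for n in("scene","top"):
    c=read_camera(n); cv2.imwrite(f"pics/{n}0.png",c["image"]); pickle.dump(c,open(n+"0.pkl","wb"))
    print(n,np.linalg.inv(c["camera_from_world"])[:3].round(3).tolist(),c["fx"])
s=env.get_state();print(s, env.hold_point_z)
E
```

```text
scene [[-0.683, -0.524, 0.509, -0.156], [-0.73, 0.498, -0.468, 0.601], [-0.008, -0.691, -0.723, 1.002]] 458.17386447529105
top [[0.027, -0.998, 0.061, 0.436], [-1.0, -0.026, 0.014, -0.02], [-0.012, -0.061, -0.998, 1.589]] 461.0334342905823
{'clock': 0.1, 'joint_pos': array([-1.47160888e+00,  3.13927442e-01,  4.51137911e-02,  1.30361255e+00,
        1.80280999e-05,  1.43123285e+00]), 'qvel': array([ 0.00019824, -0.00087691,  0.0026581 ,  0.00124704, -0.00104702,
       -0.00029426]), 'tau': array([ 2.23666131e-03, -4.81726170e+01,  2.99243420e+01,  1.26967742e-02,
       -1.37607235e-04,  9.57955081e-06]), 'tcp_pos': array([ 0.13595269, -0.55823408,  0.2305055 ]), 'orientation': array([-8.14589228e-04,  9.92882878e-01,  1.19092091e-01,  2.54630589e-05]), 'wrist_force': array([-0.24510114, -0.73317731,  0.19835541]), 'ft_torque': array([-0.01699798,  0.00328966, -0.00886832]), 'grip_force': 0.0, 'finger_gap': 0.08521713803890092} 0.0187
```

View pics/scene0.png

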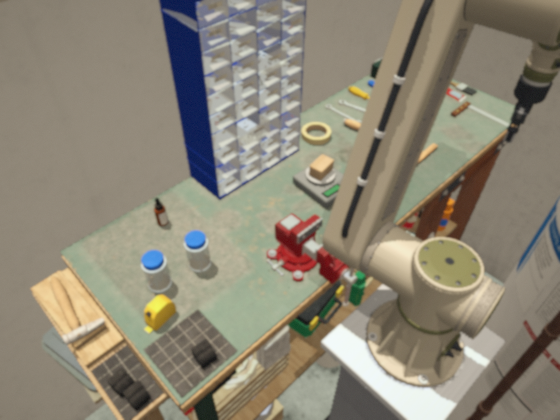

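View pics/top0.png

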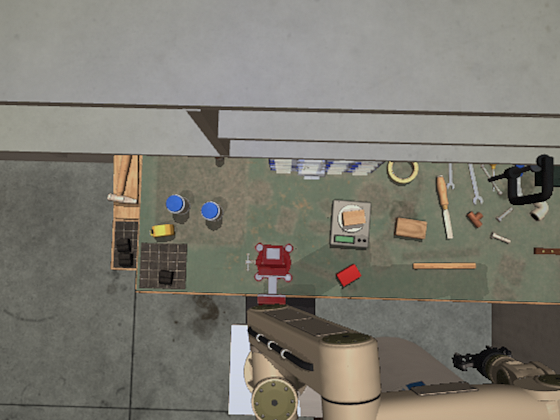

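Scene view: two blue-lidded jars at (154,270) and (197,250), the scale with the block at (321,168), and the vice at (297,240). 
Top view:
- **Jars:** at (175,204) and (211,211).
- **Block on pan:** at (353,218).
- **Look-alikes for the block:** red block (348,275) and sanding block (411,228).

Next I'll measure these.

```bash
python3 - <<'E'
from h import *
import pickle
t=pickle.load(open("top0.pkl","rb")); s=pickle.load(open("scene0.pkl","rb"))
W=cloud(t); im=t["image"]; hsv=cv2.cvtColor(im,cv2.COLOR_BGR2HSV)
m=cv2.inRange(hsv,(100,120,80),(125,255,255))
n,l,st,ce=cv2.connectedComponentsWithStats(m)
for i in range(1,n):
    if st[i,4]>120 and 190<ce[i,1]<230:
        z=np.nanmedian(W[l==i][:,2]); p=world(t,*ce[i],.108); print("lid",ce[i],st[i],z,p,np.hypot(*p[:2]))
Ws=cloud(s); hs=cv2.cvtColor(s["image"],cv2.COLOR_BGR2HSV)
ms=cv2.inRange(hs,(100,120,80),(125,255,255)); n2,l2,s2,c2=cv2.connectedComponentsWithStats(ms)
for i in range(1,n2):
    if s2[i,4]>120 and c2[i,0]<230 and c2[i,1]>200: print("lid scene",c2[i],s2[i],np.nanmean(Ws[l2==i],0),world(s,*c2[i],.1))
# block top
H=W[...,2]
win=np.zeros_like(m); win[195:245,325:380]=1
b=((H>.075)&(H<.1)&(win>0)).astype(np.uint8)
print("block px",b.sum(),np.nanmedian(H[b>0]))
pts=W[b>0][:,:2].astype(np.float32); print("cloud rect",cv2.minAreaRect(pts))
cnt=max(cv2.findContours(b,cv2.RETR_EXTERNAL,cv2.CHAIN_APPROX_NONE)[0],key=len)[:,0]
q=np.array([world(t,u,v,.088)[:2] for u,v in cnt],np.float32); print("ray rect",cv2.minAreaRect(q))
bs=(np.abs(Ws[...,2]-.088)<.006)&(np.hypot(Ws[...,0]-q[:,0].mean(),Ws[...,1]-q[:,1].mean())<.06)
print("scene rect",cv2.minAreaRect(Ws[bs][:,:2].astype(np.float32)),bs.sum())
# case top: rect of z~.034
k=((H>.026)&(H<.042)).astype(np.uint8); k[:190]=0;k[255:]=0;k[:,:320]=0;k[:,380:]=0
print("case",cv2.minAreaRect(W[k>0][:,:2].astype(np.float32)))
# pan
pm=(H>.043)&(H<.056)&(win>0); print("pan",np.nanmin(W[pm],0),np.nanmax(W[pm],0))
(c,r)=cv2.minEnclosingCircle(W[pm][:,:2].astype(np.float32));print("pan circ",c,r)
v=W[235:300,235:300]; v=v[v[...,2]>.02]; print("vice",v.min(0),v.max(0))
for x0,y0 in((.47,.05),(.55,0),(.62,-.05)):
  pass
a=(W[...,0]>.45)&(W[...,0]<.66)&(abs(W[...,1])<.08)&(H>.015); print("obst in free",a.sum(), W[a].min(0) if a.any() else"",W[a].max(0) if a.any() else"")
for y in(-.3,-.2,0,.2): 
  a=(abs(W[...,1]-y)<.03)&(H>.15)&(W[...,0]>.5); print("cab",y,np.nanmin(W[a],0) if a.any() else "")
cr=np.hstack([cv2.resize(im[185:245,150:230],(400,300)),cv2.resize(im[190:250,315:395],(400,300))])
cv2.imwrite("pics/crop.png",cr)
E
```

```text
lid [174.0047619  203.03809524] [166 195  17  17 210] 0.10666890913263427 [0.54898738 0.34356101 0.108     ] 0.6476274491715156
lid [209.30243902 210.13170732] [201 202  17  17 205] 0.10782185515158316 [0.52901591 0.22846047 0.108     ] 0.5762395455601139
lid scene [194.91881919 239.25092251] [185 231  20  18 271] [0.52564913 0.23153613 0.10767716] [0.53140131 0.22849947 0.1       ]
lid scene [152.22112211 259.5049505 ] [142 251  21  18 303] [0.54586171 0.34650124 0.10754652] [0.55156064 0.34439509 0.1       ]
block px 305 0.08770409087101405
cloud rect ((0.5209324359893799, -0.23834168910980225), (0.04488701373338699, 0.07065536826848984), 8.337872505187988)
ray rect ((0.5206080675125122, -0.2375069558620453), (0.04521345719695091, 0.07134591042995453), 8.64614486694336)
scene rect ((0.5182876586914062, -0.24088770151138306), (0.04788917303085327, 0.0740509107708931), 5.838691711425781) 257
case ((0.5032103657722473, -0.23434969782829285), (0.13018347322940826, 0.15493595600128174), 86.90757751464844)
pan [ 0.43213529 -0.29174844  0.04300967] [ 0.5672056 -0.1718403  0.0559893]
pan circ (0.4986420273780823, -0.23184019327163696) 0.08370576053857803
vice [ 0.25517145 -0.03588826  0.02003354] [0.42524405 0.11445091 0.16446911]
obst in free 13712 [ 0.58450064 -0.07999519  0.18718335] [0.65999263 0.07999403 1.07346986]
cab -0.3 [ 0.58498881 -0.32997829  0.1501415 ]
cab -0.2 [ 0.58495113 -0.2299978   0.15101812]
cab 0 [ 0.58488253 -0.0299938   0.150134  ]
cab 0.2 [0.58494458 0.17000372 0.73888029]
```

View pics/crop.png

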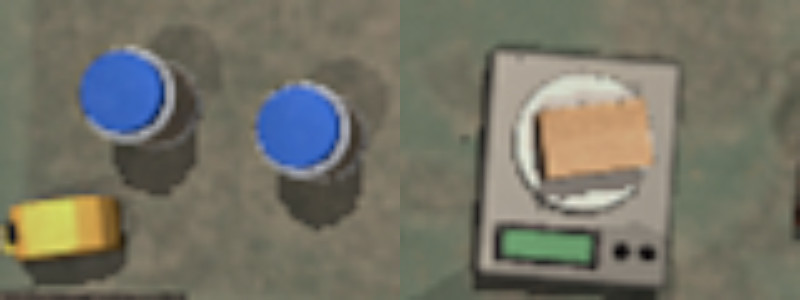

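Crop: the near jar's lid is at about (300,127), right of the second jar at (125,92). The plain block on the pan is at (595,138). The wanted jar is at (0.530, 0.229), r = 0.576, against 0.648 for the other. The block is at (0.5205, -0.2385) with yaw about 8.4°. Moving above the block now.

Emit:
carry_out(
  moves=[
    {"tx": 4.8,"ty": 4.0,"wz": 0.185,"claw": -1},
    {"tx": 4.8,"ty": 4.0,"wz": 0.185,"claw": -1},
    {"tx": 4.8,"ty": 4.0,"wz": 0.185,"claw": -1},
    {"tx": 4.8,"ty": 4.0,"wz": 0.185,"claw": -1},
    {"tx": 4.8,"ty": 4.0,"wz": 0.185,"claw": -1},
    {"tx": 4.8,"ty": 4.0,"wz": 0.185,"claw": -1},
    {"tx": 4.8,"ty": 4.0,"wz": 0.185,"claw": -1},
    {"tx": 4.8,"ty": 4.0,"wz": 0.183,"claw": -1},
  ],
  newtons=35,
)

```text
invalid input at $.moves[0]: expected keys tx, ty, tz, wx, wy, wz, claw
```

```bash
python3 - <<'E'
from h import *
import pickle
s=pickle.load(open("scene0.pkl","rb"));W=cloud(s)
for y in(-.3,-.2,-.1,0,.1,.2):
  a=(abs(W[...,1]-y)<.04)&(W[...,2]>.12)&(W[...,2]<.6)&(W[...,0]>.45); print(y,a.sum(),np.nanmin(W[a][:,0]) if a.any() else "")
st=env.get_state(); q=st["orientation"]; print(st["tcp_pos"],q,"tool y deg",np.degrees(2*np.arctan2(q[2],q[1]))-90,st["joint_pos"])
E
```

```text
-0.3 1493 0.6657949091943229
-0.2 2707 0.646701590276263
-0.1 3612 0.6233226928104311
0 9396 0.6650266563720167
0.1 4457 0.8320015447959255
0.2 5377 0.833128445329639
[ 0.13595269 -0.55823408  0.2305055 ] [-8.14589228e-04  9.92882878e-01  1.19092091e-01  2.54630589e-05] tool y deg -76.3205805203901 [-1.47160888e+00  3.13927442e-01  4.51137911e-02  1.30361255e+00
  1.80280999e-05  1.43123285e+00]
```

Emit:
carry_out(
  moves=[
    {"tx": 4.8,"ty": 4.0,"tz": 0,"wx": 0,"wy": 0,"wz": 0.185,"claw": -1},
    {"tx": 4.8,"ty": 4.0,"tz": 0,"wx": 0,"wy": 0,"wz": 0.185,"claw": -1},
    {"tx": 4.8,"ty": 4.0,"tz": 0,"wx": 0,"wy": 0,"wz": 0.185,"claw": -1},
    {"tx": 4.8,"ty": 4.0,"tz": 0,"wx": 0,"wy": 0,"wz": 0.185,"claw": -1},
    {"tx": 4.8,"ty": 4.0,"tz": 0,"wx": 0,"wy": 0,"wz": 0.185,"claw": -1},
    {"tx": 4.8,"ty": 4.0,"tz": 0,"wx": 0,"wy": 0,"wz": 0.185,"claw": -1},
    {"tx": 4.8,"ty": 4.0,"tz": 0,"wx": 0,"wy": 0,"wz": 0.185,"claw": -1},
    {"tx": 4.8,"ty": 4.0,"tz": 0,"wx": 0,"wy": 0,"wz": 0.183,"claw": -1},
  ],
  newtons=35,
)

```text
clock: 1.1
tcp_pos: [0.5212, -0.2371, 0.231]
orientation: [-0.0, 0.651, 0.759, -0.0]
wrist_force: [-0.1, -0.6, -0.3]
finger_gap: 0.0855
grip_force: 0.0
```

```bash
cat >> h.py <<'E'
def rep():
    st=env.get_state(); q=st["orientation"]
    print(st["clock"],st["tcp_pos"].round(4),q.round(4),"tool y deg",np.degrees(2*np.arctan2(q[2],q[1]))-90,st["joint_pos"].round(2),st["wrist_force"].round(1),st["finger_gap"],st["grip_force"])
E
python3 -c "
from h import *
rep()"
```

```text
1.1 [ 0.5212 -0.2371  0.231 ] [-1.000e-04  6.514e-01  7.588e-01 -1.000e-04] tool y deg 8.710218989734543 [-0.57  0.31  0.04  1.3  -0.    0.85] [-0.1 -0.6 -0.3] 0.08549109521251082 0.0
```

Emit:
carry_out(
  moves=[
    {"tx": 0,"ty": -0.1,"tz": -3.5,"wx": 0,"wy": 0,"wz": 0,"claw": -1},
    {"tx": 0,"ty": 0,"tz": -4,"wx": 0,"wy": 0,"wz": 0,"claw": -1},
    {"tx": 0,"ty": 0,"tz": -4,"wx": 0,"wy": 0,"wz": 0,"claw": -1},
    {"tx": 0,"ty": 0,"tz": -3,"wx": 0,"wy": 0,"wz": 0,"claw": -1},
    {"tx": 0,"ty": 0,"tz": -2,"wx": 0,"wy": 0,"wz": 0,"claw": -1},
    {"tx": 0,"ty": 0,"tz": -1,"wx": 0,"wy": 0,"wz": 0,"claw": -1},
    {"tx": 0,"ty": 0,"tz": 0,"wx": 0,"wy": 0,"wz": 0,"claw": -1},
  ],
)

```text
clock: 1.98
tcp_pos: [0.5195, -0.2394, 0.0557]
orientation: [-0.001, 0.654, 0.757, -0.0]
wrist_force: [-0.8, 1.1, 0.2]
finger_gap: 0.0854
grip_force: 0.0
```

Emit:
carry_out(
  moves=[
    {"tx": 0,"ty": 0,"tz": 0,"wx": 0,"wy": 0,"wz": 0,"claw": 1},
    {"tx": 0,"ty": 0,"tz": 0,"wx": 0,"wy": 0,"wz": 0,"claw": 1},
    {"tx": 0,"ty": 0,"tz": 0,"wx": 0,"wy": 0,"wz": 0,"claw": 1},
    {"tx": 0,"ty": 0,"tz": 0,"wx": 0,"wy": 0,"wz": 0,"claw": 1},
    {"tx": 0,"ty": 0,"tz": 0,"wx": 0,"wy": 0,"wz": 0,"claw": 1},
    {"tx": 0,"ty": 0,"tz": 0,"wx": 0,"wy": 0,"wz": 0,"claw": 1},
  ],
  newtons=35,
)

```text
clock: 2.72
tcp_pos: [0.5207, -0.2402, 0.0574]
orientation: [0.001, 0.654, 0.757, 0.0]
wrist_force: [0.2, -0.0, 5.7]
finger_gap: 0.0442
grip_force: 37.5
```

Emit:
carry_out(
  moves=[
    {"tx": 0,"ty": 0,"tz": 1,"wx": 0,"wy": 0,"wz": 0,"claw": 1},
    {"tx": 0,"ty": 0,"tz": 2.5,"wx": 0,"wy": 0,"wz": 0,"claw": 1},
    {"tx": 0,"ty": 0,"tz": 3,"wx": 0,"wy": 0,"wz": 0,"claw": 1},
    {"tx": 0,"ty": 2,"tz": 1.5,"wx": 0,"wy": 0,"wz": 0,"claw": 1},
    {"tx": 0.2,"ty": 4,"tz": 0,"wx": 0,"wy": 0,"wz": 0,"claw": 1},
    {"tx": 0.2,"ty": 4,"tz": 0,"wx": 0,"wy": 0,"wz": 0,"claw": 1},
    {"tx": 0.2,"ty": 4,"tz": 0,"wx": 0,"wy": 0,"wz": 0,"claw": 1},
    {"tx": 0.2,"ty": 4,"tz": 0,"wx": 0,"wy": 0,"wz": 0,"claw": 1},
  ],
)

```text
clock: 3.72
tcp_pos: [0.5269, -0.0571, 0.136]
orientation: [-0.001, 0.653, 0.757, -0.0]
wrist_force: [0.4, -0.1, -0.9]
finger_gap: 0.0447
grip_force: 36.8
```

Emit:
carry_out(
  moves=[
    {"tx": 0.2,"ty": 3,"tz": 0,"wx": 0,"wy": 0,"wz": 0,"claw": 1},
    {"tx": 0,"ty": 2,"tz": 0,"wx": 0,"wy": 0,"wz": 0,"claw": 1},
    {"tx": 0,"ty": 1,"tz": -1.5,"wx": 0,"wy": 0,"wz": 0,"claw": 1},
    {"tx": 0,"ty": 0,"tz": -3.5,"wx": 0,"wy": 0,"wz": 0,"claw": 1},
    {"tx": 0,"ty": 0,"tz": -3,"wx": 0,"wy": 0,"wz": 0,"claw": 1},
    {"tx": 0,"ty": 0,"tz": -1.5,"wx": 0,"wy": 0,"wz": 0,"claw": 1},
    {"tx": 0,"ty": 0,"tz": 0,"wx": 0,"wy": 0,"wz": 0,"claw": 1},
    {"tx": 0,"ty": 0,"tz": 0,"wx": 0,"wy": 0,"wz": 0,"claw": 1},
  ],
)

```text
clock: 4.72
tcp_pos: [0.5308, -0.0001, 0.0421]
orientation: [0.001, 0.654, 0.757, 0.0]
wrist_force: [1.1, -0.2, -1.2]
finger_gap: 0.0447
grip_force: 36.7
```

```bash
python3 - <<'E'
from h import *
rep(); ims=[]
for n,(r,c) in(("scene",(130,200)),("top",(180,260))):
    i=read_camera(n)["image"][r:r+120,c-40:c+120]; ims.append(cv2.resize(i,(400,300)))
cv2.imwrite("pics/b1.png",np.hstack(ims))
E
```

```text
4.725 [ 5.308e-01 -1.000e-04  4.210e-02] [6.000e-04 6.538e-01 7.566e-01 4.000e-04] tool y deg 8.338571889081848 [-0.15  0.36 -0.38  0.83 -0.    1.27] [ 1.1 -0.2 -1.2] 0.044721207034039104 36.74663722515106
```

View pics/b1.png

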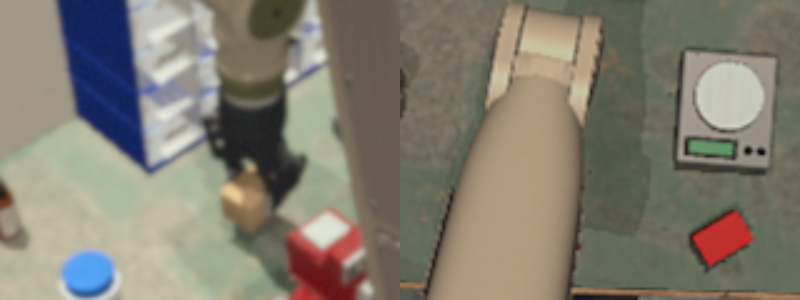

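The block is held level at (245,205) in the left crop, and the pan is empty in the right one. The underside is about 33 mm above the bench, so I'm lowering it.

Emit:
carry_out(
  moves=[
    {"tx": 0,"ty": 0,"tz": -1.5,"wx": 0,"wy": 0,"wz": 0,"claw": 1},
    {"tx": 0,"ty": 0,"tz": -1,"wx": 0,"wy": 0,"wz": 0,"claw": 1},
    {"tx": 0,"ty": 0,"tz": -0.4,"wx": 0,"wy": 0,"wz": 0,"claw": 1},
    {"tx": 0,"ty": 0,"tz": -0.2,"wx": 0,"wy": 0,"wz": 0,"claw": 1},
    {"tx": 0,"ty": 0,"tz": 0,"wx": 0,"wy": 0,"wz": 0,"claw": 1},
    {"tx": 0,"ty": 0,"tz": 0,"wx": 0,"wy": 0,"wz": 0,"claw": 1},
  ],
)

```text
clock: 5.58
tcp_pos: [0.5303, 0.0002, 0.0106]
orientation: [0.0, 0.654, 0.757, 0.0]
wrist_force: [-0.1, 0.2, -0.7]
finger_gap: 0.0444
grip_force: 36.8
```

Emit:
carry_out(
  moves=[
    {"tx": 0,"ty": 0,"tz": -0.1,"wx": 0,"wy": 0,"wz": 0,"claw": 1},
    {"tx": 0,"ty": 0,"tz": 0,"wx": 0,"wy": 0,"wz": 0,"claw": 1},
  ],
)

```text
clock: 5.82
tcp_pos: [0.5302, 0.0002, 0.0095]
orientation: [0.0, 0.654, 0.757, 0.0]
wrist_force: [-0.2, -0.2, -1.0]
finger_gap: 0.0444
grip_force: 36.9
```

Emit:
carry_out(
  moves=[
    {"tx": 0,"ty": 0,"tz": -0.1,"wx": 0,"wy": 0,"wz": 0,"claw": 1},
    {"tx": 0,"ty": 0,"tz": 0,"wx": 0,"wy": 0,"wz": 0,"claw": 1},
  ],
)

```text
clock: 6.08
tcp_pos: [0.5302, 0.0003, 0.0094]
orientation: [0.0, 0.654, 0.757, 0.0]
wrist_force: [-2.0, 1.2, 7.2]
finger_gap: 0.0445
grip_force: 37.7
```

Contact made; releasing and rising.

Emit:
carry_out(
  moves=[
    {"tx": 0,"ty": 0,"tz": 0,"wx": 0,"wy": 0,"wz": 0,"claw": -1},
    {"tx": 0,"ty": 0,"tz": 0,"wx": 0,"wy": 0,"wz": 0,"claw": -1},
    {"tx": 0,"ty": 0,"tz": 0,"wx": 0,"wy": 0,"wz": 0,"claw": -1},
    {"tx": 0,"ty": 0,"tz": 0,"wx": 0,"wy": 0,"wz": 0,"claw": -1},
    {"tx": 0,"ty": 0,"tz": 1.5,"wx": 0,"wy": 0,"wz": 0,"claw": -1},
    {"tx": 0,"ty": 0,"tz": 4,"wx": 0,"wy": 0,"wz": 0,"claw": -1},
    {"tx": 0,"ty": 0,"tz": 5,"wx": 0,"wy": 0,"wz": 0,"claw": -1},
    {"tx": 0,"ty": 0,"tz": 6,"wx": 0,"wy": 0,"wz": 0,"claw": -1},
  ],
)

```text
clock: 7.08
tcp_pos: [0.5293, 0.0004, 0.1753]
orientation: [-0.0, 0.654, 0.757, -0.0]
wrist_force: [0.5, 0.1, -0.4]
finger_gap: 0.0853
grip_force: 0.0
```

Emit:
carry_out(
  moves=[
    {"tx": 0,"ty": 3,"tz": 2,"wx": 0,"wy": 0,"wz": 0,"claw": -1},
    {"tx": 0,"ty": 4,"tz": 0,"wx": 0,"wy": 0,"wz": 0,"claw": -1},
    {"tx": 0,"ty": 4,"tz": 0,"wx": 0,"wy": 0,"wz": 0,"claw": -1},
    {"tx": 0,"ty": 4,"tz": 0,"wx": 0,"wy": 0,"wz": 0,"claw": -1},
    {"tx": 0,"ty": 4,"tz": 0,"wx": 0,"wy": 0,"wz": 0,"claw": -1},
    {"tx": 0,"ty": 3,"tz": 0,"wx": 0,"wy": 0,"wz": 0,"claw": -1},
    {"tx": 0,"ty": 0.9,"tz": 0,"wx": 0,"wy": 0,"wz": 0,"claw": -1},
    {"tx": 0,"ty": 0,"tz": 0,"wx": 0,"wy": 0,"wz": 0,"claw": -1},
  ],
)

```text
clock: 8.07
tcp_pos: [0.5299, 0.2294, 0.1938]
orientation: [0.0, 0.653, 0.757, 0.0]
wrist_force: [0.4, -0.5, 0.8]
finger_gap: 0.0853
grip_force: 0.0
```

```bash
python3 - <<'E'
from h import *
rep(); t=read_camera("top"); W=cloud(t); H=W[...,2]; im=t["image"]
k=((H>.026)&(H<.042)).astype(np.uint8); k[:190]=0;k[255:]=0;k[:,:320]=0;k[:,380:]=0
print("case",cv2.minAreaRect(W[k>0][:,:2].astype(np.float32)))
# pan by brightness
g=im.min(2); b=np.zeros_like(g); b[195:242,325:380]=(g[195:242,325:380]>185)*255
n,l,s,c=cv2.connectedComponentsWithStats(b); i=1+s[1:,4].argmax(); print("pan bright",s[i],world(t,*c[i],.048))
p=((H>.043)&(H<.053)).astype(np.uint8); p[:195]=0;p[242:]=0;p[:,:325]=0;p[:,380:]=0; n,l,s,c=cv2.connectedComponentsWithStats(p)
i=1+s[1:,4].argmax(); print("pan z",s[i],world(t,*c[i],.048),np.nanmean(W[l==i],0))
s=read_camera("scene"); Ws=cloud(s); a=(abs(Ws[...,2]-.048)<.004)&(np.hypot(Ws[...,0]-.52,Ws[...,1]+.235)<.055)
print("pan scene",a.sum(),np.nanmean(Ws[a],0),cv2.minEnclosingCircle(Ws[a][:,:2].astype(np.float32)))
b=(abs(Ws[...,2]-.04)<.004)&(np.hypot(Ws[...,0]-.53,Ws[...,1])<.055); print("block",b.sum(),cv2.minAreaRect(Ws[b][:,:2].astype(np.float32)))
cv2.imwrite("pics/b2.png",np.hstack([cv2.resize(s["image"][130:280,120:320],(400,300)),cv2.resize(im[160:310,190:390],(400,300))]))
E
```

```text
8.075 [0.5299 0.2294 0.1938] [3.000e-04 6.533e-01 7.571e-01 1.000e-04] tool y deg 8.416726948343893 [ 0.27  0.33 -0.02  1.22 -0.    1.69] [ 0.4 -0.5  0.8] 0.08530241849098698 0.0
case ((0.5031569600105286, -0.23473340272903442), (0.1305631548166275, 0.1547870635986328), 86.98389434814453)
pan bright [339 206  26  25 227] [ 0.52207824 -0.23578361  0.048     ]
pan z [337 204  28  28 509] [ 0.52005154 -0.23592172  0.048     ] [ 0.52008004 -0.2359386   0.04783795]
pan scene 0 [nan nan nan] ((0.0, 0.0), 0.0)
block 270 ((0.5276939868927002, -0.001966569572687149), (0.04797356575727463, 0.07372422516345978), 10.059701919555664)<stdin>:11: RuntimeWarning: Mean of empty slice
```

View pics/b2.png

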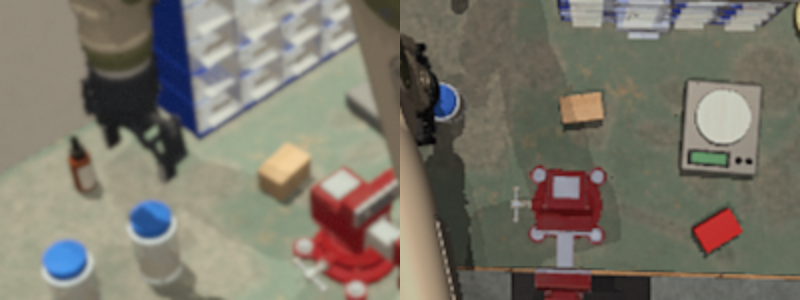

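The block stands upright on the bench at (285,168) in the left crop. The gripper is over the near jar, and the pan centre is at (0.5202, -0.2357). Descending on the jar.

Emit:
carry_out(
  moves=[
    {"tx": 0,"ty": 0,"tz": -3,"wx": 0,"wy": 0,"wz": 0,"claw": -1},
    {"tx": 0,"ty": 0,"tz": -3,"wx": 0,"wy": 0,"wz": 0,"claw": -1},
    {"tx": 0,"ty": 0,"tz": -2.5,"wx": 0,"wy": 0,"wz": 0,"claw": -1},
    {"tx": 0,"ty": 0,"tz": -2.5,"wx": 0,"wy": 0,"wz": 0,"claw": -1},
    {"tx": 0,"ty": 0,"tz": -2,"wx": 0,"wy": 0,"wz": 0,"claw": -1},
    {"tx": 0,"ty": 0,"tz": -1,"wx": 0,"wy": 0,"wz": 0,"claw": -1},
    {"tx": 0,"ty": 0,"tz": -0.5,"wx": 0,"wy": 0,"wz": 0,"claw": -1},
    {"tx": 0,"ty": 0,"tz": 0,"wx": 0,"wy": 0,"wz": 0,"claw": -1},
  ],
)

```text
clock: 9.18
tcp_pos: [0.5303, 0.229, 0.0486]
orientation: [0.0, 0.654, 0.757, 0.0]
wrist_force: [0.2, 0.2, -0.3]
finger_gap: 0.0858
grip_force: 0.0
```

Emit:
carry_out(
  moves=[
    {"tx": 0,"ty": 0,"tz": 0,"wx": 0,"wy": 0,"wz": 0,"claw": 1},
    {"tx": 0,"ty": 0,"tz": 0,"wx": 0,"wy": 0,"wz": 0,"claw": 1},
    {"tx": 0,"ty": 0,"tz": 0,"wx": 0,"wy": 0,"wz": 0,"claw": 1},
    {"tx": 0,"ty": 0,"tz": 0,"wx": 0,"wy": 0,"wz": 0,"claw": 1},
    {"tx": 0,"ty": 0,"tz": 0,"wx": 0,"wy": 0,"wz": 0,"claw": 1},
  ],
  newtons=50,
)

```text
clock: 9.8
tcp_pos: [0.5308, 0.2295, 0.0495]
orientation: [0.001, 0.654, 0.757, 0.001]
wrist_force: [-0.3, -0.5, 5.2]
finger_gap: 0.0601
grip_force: 54.4
```

Emit:
carry_out(
  moves=[
    {"tx": 0,"ty": 0,"tz": 0.5,"wx": 0,"wy": 0,"wz": 0,"claw": 1},
    {"tx": 0,"ty": 0,"tz": 1,"wx": 0,"wy": 0,"wz": 0,"claw": 1},
    {"tx": 0,"ty": 0,"tz": 1.5,"wx": 0,"wy": 0,"wz": 0,"claw": 1},
    {"tx": 0,"ty": 0,"tz": 0,"wx": 0,"wy": 0,"wz": 0,"claw": 1},
  ],
)

```text
clock: 10.3
tcp_pos: [0.5313, 0.2297, 0.0802]
orientation: [0.001, 0.654, 0.757, 0.001]
wrist_force: [-0.1, 1.1, -2.2]
finger_gap: 0.0603
grip_force: 54.6
```

Emit:
carry_out(
  moves=[
    {"tx": 0,"ty": 0,"tz": 2.5,"wx": 0,"wy": 0,"wz": 0,"claw": 1},
    {"tx": 0,"ty": 0,"tz": 2.5,"wx": 0,"wy": 0,"wz": 0,"claw": 1},
    {"tx": 0,"ty": -1.5,"tz": 2,"wx": 0,"wy": 0,"wz": 0,"claw": 1},
    {"tx": 0,"ty": -2.5,"tz": 0,"wx": 0,"wy": 0,"wz": 0,"claw": 1},
    {"tx": 0,"ty": -3.5,"tz": 0,"wx": 0,"wy": 0,"wz": 0,"claw": 1},
    {"tx": 0,"ty": -3.5,"tz": 0,"wx": 0,"wy": 0,"wz": 0,"claw": 1},
    {"tx": 0,"ty": -3.5,"tz": 0,"wx": 0,"wy": 0,"wz": 0,"claw": 1},
    {"tx": 0,"ty": -3.5,"tz": 0,"wx": 0,"wy": 0,"wz": 0,"claw": 1},
  ],
)

```text
clock: 11.3
tcp_pos: [0.5298, 0.0482, 0.1482]
orientation: [0.0, 0.654, 0.757, 0.0]
wrist_force: [-0.1, -0.2, -2.1]
finger_gap: 0.06
grip_force: 55.1
```

Emit:
carry_out(
  moves=[
    {"tx": 0,"ty": -3.5,"tz": 0,"wx": 0,"wy": 0,"wz": 0,"claw": 1},
    {"tx": 0,"ty": -3.5,"tz": 0,"wx": 0,"wy": 0,"wz": 0,"claw": 1},
    {"tx": 0,"ty": -3.5,"tz": 0,"wx": 0,"wy": 0,"wz": 0,"claw": 1},
    {"tx": 0,"ty": -3.5,"tz": 0,"wx": 0,"wy": 0,"wz": 0,"claw": 1},
    {"tx": 0,"ty": -3.5,"tz": 0,"wx": 0,"wy": 0,"wz": 0,"claw": 1},
    {"tx": -0.4,"ty": -3.5,"tz": 0,"wx": 0,"wy": 0,"wz": 0,"claw": 1},
    {"tx": -0.4,"ty": -3.0,"tz": 0,"wx": 0,"wy": 0,"wz": 0,"claw": 1},
    {"tx": -0.2,"ty": -2,"tz": 0,"wx": 0,"wy": 0,"wz": 0,"claw": 1},
  ],
)

```text
clock: 12.3
tcp_pos: [0.5197, -0.212, 0.1482]
orientation: [-0.0, 0.654, 0.756, 0.0]
wrist_force: [-0.2, -0.0, -2.2]
finger_gap: 0.0606
grip_force: 55.1
```

Emit:
carry_out(
  moves=[
    {"tx": 0,"ty": -1.5,"tz": 0,"wx": 0,"wy": 0,"wz": 0,"claw": 1},
    {"tx": 0,"ty": -1,"tz": 0,"wx": 0,"wy": 0,"wz": 0,"claw": 1},
    {"tx": 0,"ty": 0,"tz": 0,"wx": 0,"wy": 0,"wz": 0,"claw": 1},
    {"tx": 0,"ty": 0,"tz": 0,"wx": 0,"wy": 0,"wz": 0,"claw": 1},
  ],
)

```text
clock: 12.8
tcp_pos: [0.52, -0.235, 0.1483]
orientation: [-0.0, 0.653, 0.757, 0.0]
wrist_force: [0.7, -0.0, -2.2]
finger_gap: 0.0602
grip_force: 55.1
```

```bash
python3 - <<'E'
from h import *
rep(); ims=[]
s=read_camera("scene"); t=read_camera("top")
for c in(s,t):
    p=c["camera_from_world"]@[.52,-.236,.1,1]; u=int(c["fx"]*p[0]/p[2]+c["cx"]);v=int(c["fy"]*p[1]/p[2]+c["cy"]); print(u,v)
    ims.append(cv2.resize(c["image"][v-60:v+60,u-80:u+80],(400,300)))
cv2.imwrite("pics/j1.png",np.hstack(ims))
E
```

```text
12.8 [ 0.52   -0.235   0.1483] [-2.000e-04  6.534e-01  7.570e-01  1.000e-04] tool y deg 8.409627829863894 [-0.57  0.34 -0.12  1.11  0.    0.86] [ 0.7 -0.  -2.2] 0.060243786300760285 55.05878740281332
320 160
353 216
```

View pics/j1.png

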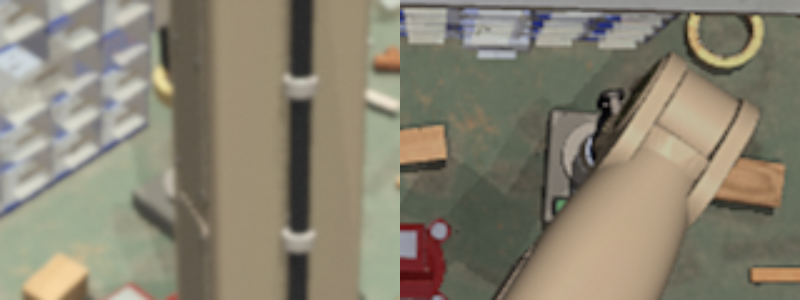

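The arm hides the jar in both views (the scale is just visible at right crop (565,160)). By the readings the jar is centred over the pan, so I'm lowering on force.

Emit:
carry_out(
  moves=[
    {"tx": 0,"ty": 0,"tz": -1.5,"wx": 0,"wy": 0,"wz": 0,"claw": 1},
    {"tx": 0,"ty": 0,"tz": -1.5,"wx": 0,"wy": 0,"wz": 0,"claw": 1},
    {"tx": 0,"ty": 0,"tz": -1,"wx": 0,"wy": 0,"wz": 0,"claw": 1},
    {"tx": 0,"ty": 0,"tz": -0.6,"wx": 0,"wy": 0,"wz": 0,"claw": 1},
    {"tx": 0,"ty": 0,"tz": -0.2,"wx": 0,"wy": 0,"wz": 0,"claw": 1},
    {"tx": 0,"ty": 0,"tz": 0,"wx": 0,"wy": 0,"wz": 0,"claw": 1},
    {"tx": 0,"ty": 0,"tz": 0,"wx": 0,"wy": 0,"wz": 0,"claw": 1},
  ],
)

```text
clock: 13.78
tcp_pos: [0.5203, -0.236, 0.1008]
orientation: [0.001, 0.654, 0.757, 0.0]
wrist_force: [0.1, 0.1, -1.9]
finger_gap: 0.0604
grip_force: 55.0
```

Emit:
carry_out(
  moves=[
    {"tx": 0,"ty": 0,"tz": -0.1,"wx": 0,"wy": 0,"wz": 0,"claw": 1},
    {"tx": 0,"ty": 0,"tz": 0,"wx": 0,"wy": 0,"wz": 0,"claw": 1},
    {"tx": 0,"ty": 0,"tz": 0,"wx": 0,"wy": 0,"wz": 0,"claw": 1},
  ],
)

```text
clock: 14.15
tcp_pos: [0.52, -0.2357, 0.0994]
orientation: [0.0, 0.654, 0.757, 0.0]
wrist_force: [0.5, -0.6, -1.1]
finger_gap: 0.0601
grip_force: 55.0
```

Emit:
carry_out(
  moves=[
    {"tx": 0,"ty": 0.05,"tz": -0.1,"wx": 0,"wy": 0,"wz": 0,"claw": 1},
    {"tx": 0,"ty": 0,"tz": 0,"wx": 0,"wy": 0,"wz": 0,"claw": 1},
    {"tx": 0,"ty": 0,"tz": 0,"wx": 0,"wy": 0,"wz": 0,"claw": 1},
  ],
)

```text
clock: 14.52
tcp_pos: [0.52, -0.2352, 0.0983]
orientation: [-0.0, 0.654, 0.757, 0.0]
wrist_force: [0.1, -0.6, -1.9]
finger_gap: 0.0603
grip_force: 55.0
```

Emit:
carry_out(
  moves=[
    {"tx": 0,"ty": 0,"tz": -0.1,"wx": 0,"wy": 0,"wz": 0,"claw": 1},
    {"tx": 0,"ty": 0,"tz": 0,"wx": 0,"wy": 0,"wz": 0,"claw": 1},
    {"tx": 0,"ty": 0,"tz": 0,"wx": 0,"wy": 0,"wz": 0,"claw": 1},
  ],
)

```text
clock: 14.9
tcp_pos: [0.5201, -0.2353, 0.0975]
orientation: [0.0, 0.654, 0.757, 0.0]
wrist_force: [-0.7, 0.0, 1.2]
finger_gap: 0.06
grip_force: 55.2
```

Emit:
carry_out(
  moves=[
    {"tx": 0,"ty": 0,"tz": -0.04,"wx": 0,"wy": 0,"wz": 0,"claw": 1},
    {"tx": 0,"ty": 0,"tz": 0,"wx": 0,"wy": 0,"wz": 0,"claw": 1},
  ],
)

```text
clock: 15.15
tcp_pos: [0.5201, -0.2353, 0.0975]
orientation: [0.0, 0.654, 0.757, 0.0]
wrist_force: [-0.6, 0.4, 5.1]
finger_gap: 0.0602
grip_force: 55.8
```

Emit:
carry_out(
  moves=[
    {"tx": 0,"ty": 0,"tz": 0,"wx": 0,"wy": 0,"wz": 0,"claw": -1},
    {"tx": 0,"ty": 0,"tz": 0,"wx": 0,"wy": 0,"wz": 0,"claw": -1},
    {"tx": 0,"ty": 0,"tz": 0,"wx": 0,"wy": 0,"wz": 0,"claw": -1},
    {"tx": 0,"ty": 0,"tz": 0,"wx": 0,"wy": 0,"wz": 0,"claw": -1},
    {"tx": 0,"ty": 0,"tz": 2,"wx": 0,"wy": 0,"wz": 0,"claw": -1},
    {"tx": 0,"ty": 0,"tz": 4,"wx": 0,"wy": 0,"wz": 0,"claw": -1},
    {"tx": 0,"ty": 0,"tz": 4,"wx": 0,"wy": 0,"wz": 0,"claw": -1},
    {"tx": 0,"ty": 0,"tz": 4,"wx": 0,"wy": 0,"wz": 0,"claw": -1},
  ],
)

```text
clock: 16.15
tcp_pos: [0.5199, -0.2352, 0.2381]
orientation: [0.0, 0.654, 0.757, 0.0]
wrist_force: [0.5, -0.5, -1.0]
finger_gap: 0.0854
grip_force: 0.0
```

Emit:
carry_out(
  moves=[
    {"tx": -3,"ty": -3,"tz": 0,"wx": 0,"wy": 0,"wz": 0,"claw": -1},
    {"tx": -4,"ty": -4,"tz": 0,"wx": 0,"wy": 0,"wz": 0,"claw": -1},
    {"tx": -4,"ty": -4,"tz": 0,"wx": 0,"wy": 0,"wz": 0,"claw": -1},
    {"tx": -4,"ty": -4,"tz": 0,"wx": 0,"wy": 0,"wz": 0,"claw": -1},
    {"tx": -4,"ty": -4,"tz": 0,"wx": 0,"wy": 0,"wz": 0,"claw": -1},
    {"tx": -4,"ty": -4,"tz": 0,"wx": 0,"wy": 0,"wz": 0,"claw": -1},
    {"tx": -2,"ty": -2,"tz": 0,"wx": 0,"wy": 0,"wz": 0,"claw": -1},
    {"tx": 0,"ty": 0,"tz": 0,"wx": 0,"wy": 0,"wz": 0,"claw": -1},
  ],
)

```text
clock: 17.15
tcp_pos: [0.2684, -0.4866, 0.2366]
orientation: [-0.0, 0.655, 0.756, 0.0]
wrist_force: [-0.8, 1.7, -0.6]
finger_gap: 0.0855
grip_force: 0.0
```

```bash
python3 - <<'E'
from h import *
rep(); ims=[]
s=read_camera("scene"); t=read_camera("top")
hsv=cv2.cvtColor(t["image"],cv2.COLOR_BGR2HSV); m=cv2.inRange(hsv,(100,120,80),(125,255,255)); n,l,st,ce=cv2.connectedComponentsWithStats(m)
for i in range(1,n):
    if st[i,4]>100 and 180<ce[i,1]<240: print(ce[i],st[i],np.nanmedian(cloud(t)[l==i][:,2]),world(t,*ce[i],.156))
for c in(s,t):
    p=c["camera_from_world"]@[.52,-.18,.1,1]; u=int(c["fx"]*p[0]/p[2]+c["cx"]);v=int(c["fy"]*p[1]/p[2]+c["cy"])
    ims.append(cv2.resize(c["image"][v-60:v+60,u-80:u+80],(400,300)))
cv2.imwrite("pics/j2.png",np.hstack(ims))
E
```

```text
17.15 [ 0.2684 -0.4866  0.2366] [-0.      0.6551  0.7556  0.    ] tool y deg 8.152922693553066 [-1.21  0.27  0.01  1.3   0.    0.22] [-0.8  1.7 -0.6] 0.08549255434417292 0.0
[174.0047619  203.03809524] [166 195  17  17 210] 0.10726198864280345 [0.54531642 0.33177493 0.156     ]
[355.14479638 216.5158371 ] [347 209  17  16 221] 0.15558123881855135 [ 0.51801152 -0.23414503  0.156     ]
```

View pics/j2.png

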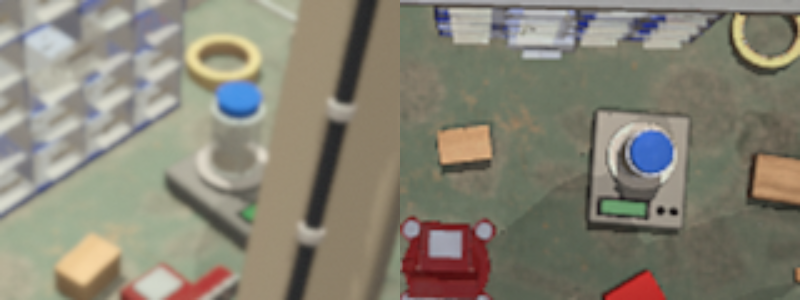

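The jar stands upright on the pan (left crop (240,125), right crop (650,150)). Its centre is within about 3 mm of the pan's, with a 15 mm margin to the edge. The block is flat on the bench at (88,265), clear of the scale, and the robot is touching nothing.

```bash
python3 -c "
from h import *
print(env.hand_in())"
```

```text
the job is handed in; nothing more can be done
None
```

The job is handed in: the block sits right way up on the bench clear of the scale, and the jar stands upright within about 3 mm of the pan's centre with nothing overhanging, after about 17 s on the clock; the hand-in gave no verdict.

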